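# Find and open the hidden socket flap of a worktop power dock

## Task

The toaster is to be plugged in, but the socket of the power dock is hidden under one of its four identical oak covers; the other three are fixed blanks. Press gently with the closed fingertips on the line near the rear edge of each cover until you find the one that rocks, press that rear edge down so that the front rises, then push the raised front edge back until the flap stands upright, and draw away. Pinch nothing, do not press hard, and leave the other things on the worktop where they are.

Things in the scene. Friction and masses are not known exactly. Their poses are not given: they have to be found in the camera images.
- dock: Aluminium power dock fixed on the worktop, 120 mm deep (x), 400 mm long (y), 66 mm high to the top of its four oak covers. Origin: middle of the row of covers, at worktop height; x points to its rear (away from the robot), y along the row to the left. Place and heading change from start to start. An open tray (floor 12 mm, rim 46 mm high) adjoins its right end and reaches to y = -313 mm.
- bay1 (a point): Middle of the dark press line on the first cover from the left (+y), on its top face, 66 mm above the worktop, 14 mm from its rear edge; axes as the dock's. Fixed to the dock, it does not move with the cover. Covers are 100 mm (x) by 93.5 mm (y), 10 mm thick, 96 mm apart.
- bay2 (a point): The same point on the second cover from the left. Of the four covers, three are blanks that sink evenly on a rubber seal, about 1 mm at 6 N and 4 mm at most; one, looking just the same and in another bay from start to start, is the see-saw flap.
- bay3 (a point): The same point on the third cover from the left. Under the flap (whichever bay it is in) the housing is hollow: its rear wall is 16 mm behind this point, and a fingertip at this point can follow the flap 35 mm down.
- bay4 (a point): The same point on the fourth cover from the left, next to the tray.
- axle (a point): Middle of the row on the line of the flap's hidden axle, which runs along the dock's y at 61 mm height, 31 mm in front (-x) of the press lines; axes as the dock's. The flap reaches 55 mm forward of this line and 45 mm back. It gives only when pressed behind the axle; in front of it, it is rigid.
- flap (a joint): Angle of the see-saw flap, rad: 0 closed and flush; grows as its rear edge goes down and its front edge rises; 1.57 upright; 1.75 leaning back on a hard stop, which need not be reached. About 2 to 3 N on the press line moves it. A friction hinge holds it at any angle. Once its front edge is raised, a finger coming from the front can push it to the rear (+x) with about 2 N.
- salt_shaker: Bystander: salt shaker 44 mm across, 90 mm high, with a grey domed top, standing in the dock's tray. Origin: centre of its foot.
- garlic: Bystander: garlic bulb 60 mm across, 59 mm high, in the dock's tray. Origin: centre of its underside.
- mug: Bystander: speckled white mug 84 mm across, 120 mm with its handle, 106 mm high, to the left in front. Origin: middle of its outline with the handle, at its foot.
- teaspoon: Bystander: steel teaspoon 137 mm long, 28 mm wide, lying on the chopping board to the right. Origin: centre of its underside.
- moka_pot: Bystander: aluminium moka pot 116 by 183 mm over its handle, 205 mm high, behind the dock. Origin: middle of its outline with the handle, at its foot.
- spice_jar: Bystander: glass spice jar with a dark cap, 44 mm across, 105 mm high, behind the dock. Origin: centre of its foot.
- lemon: Bystander: lemon 71 by 53 mm, 51 mm high, on the chopping board to the right. Origin: centre of its underside.

How it is judged:
By the outcome, as a careful person would: the job done as asked, in the order asked, and still so for the second after the job is handed in, with the robot touching nothing.
It also fails if it takes over 51 s, if anything falls off the work surface, if the arm or the gripper's body presses on something with over 40 N, if the wrist force passes 120 N, or if a joint passes its speed limit or range.

## Robot

A 7-joint arm with a two-finger parallel gripper is mounted at the origin on a cart in front of the work surface, level with it; the furniture and walls round the work are solid. World frame = base frame: x ahead of the robot, y to its left, z up, the work surface at z = 0. Lengths are in m, angles in rad, forces in N, time in s.
With the tool pointing down it reaches from about 0.4 to 0.9 m from the base axis. Payload 5.5 kg.
Tool frame: the origin (TCP) lies on the centre line of the jaws, within the pads' length; the fingertips stand 17 mm ahead of it and the grasp point (between the pads) lies 2 mm behind it (robot.nose_length is the distance from the TCP to the fingertips, in m); z points along the fingers, y is the line along which they close (so a half turn about z gives the same grasp; the last joint's range is limited). The gripper opens to 85 mm and grips with 20 to 120 N. Pads are 22 mm wide; open, the fingers measure 114 mm over their backs; the gripper's body (76 mm by 85 mm) begins 54 mm behind the grasp point. The pads swing forward as they close: fully open they stand 13 mm farther back than shut.
Start: joints at [1.374, 0.501, -0.427, 1.55, 0.221, 1.138, -0.21], TCP at [0.288, -0.582, 0.248] pointing down, gripper open.
Joint ranges: [-2.88, 2.88], [-0.31, 2.03], [-1.54, 1.56], [0.2, 2.42], [-1.41, 4.55], [0.19, 2.02], [-2.57, 2.57]. Speed limits (rad/s): [2.57, 2.57, 3.14, 3.14, 3.14, 3.14, 3.14].

## Interface

Orientations are given as a unit quaternion [x, y, z, w].
In Python, from station import sensors, eyes, order, robot gives the robot as it stands.
- The arm moves only by the tool arm_command, never from a script. Its argument "increments" is a list of rows, each a list of 5 numbers: the opening, from 0 (shut) to 1 (fully open), then the shift along the world's x, y, z in cm, then the turn about the world's z in rad. In form: [[grip, dx, dy, dz, spin], ...]. A call has exactly 8 rows; each row shifts and turns the commanded pose from where the row before left it; what a row does not reach is not made up. A row lasts 1/10 s, in which the tool goes at most 50 mm and 8.59 degrees, less where a joint would pass 70% of its speed; a pose out of reach is approached as far as the arm can. A call is refused whole if a number of a shift passes 5 or a number of a turn 0.15, either way. A call with a gripper value outside its range is refused whole. The fingers move at their own pace and stop on an object; "newtons" is the grip in N (left out, the last holds). Time passes only in rows, so rows that do not move let the fingers close, or fill a call up. It gives the time, the measured TCP pose, the force, the opening and the grip force at its end, in the units of the state.
- sensors.get_state(): the state, without advancing time (a new reading comes with each control period).
- eyes.get_image(name): name is "side" or "top" or "wrist"; returns the picture (420x560x3 uint8, blue, green, red); there is no depth.
- eyes.camera_params(name): a dict with "fx", "fy", "cx", "cy" (pixels), "R" (3x3) and "t" (3): a world point X has camera coordinates R X + t. Camera axes: x right, y down, z forward; pixel columns grow to the right and rows downward; lengths in m; the calibration is good to about 2 mm. A picture is of the moment at which its call begins: read the wrist's pose just before it. camera_params takes no time and is no camera call; for the wrist camera it gives the pose at the moment of the call.
- order.finish_job(): hands the job in; it is judged then, once.
The state is a dict: "clock": time; "q": joint angles; "joint_vel": joint speeds; "effort": joint torques, N m; "tcp_pos": TCP position; "tcp_rot": TCP orientation; "force": force on the tool from outside, world axes, zero at the start; "wrist_torque": the same for the moment, N m; "grip_width": opening from 0.0 (shut) to 1.0 (fully open); "finger_force": force on a finger pad.
Only numpy, scipy, OpenCV 4.12 (cv2) and the standard library are available. Lean on these libraries where they do the work, as an engineer would, in place of code of your own. Each camera call takes 0.05 s, during which the arm holds its last target. There are 200 camera calls.

## Working session

There is one attempt and no reset: what is moved stays moved. The work goes in short steps, Python scripts to look and compute and a tool call to move; the robot and the scene stay as the last step left them, time stands still between calls to the robot, and variables do not carry over. Pictures are saved under pics/ and viewed, at most 10 in all, crops included, and the job is handed in when it is done.

Besides the shell and the picture viewer there is one more tool, called after "Request:" as name(argument=value, ...) on one line, values as JSON. arm_command: Moves the arm, as the interface text tells. Its arguments: {"type":"object","properties":{"increments":{"type":"array","items":{"type":"array","items":{"type":"number"}}},"newtons":{"type":"number"}},"required":["increments"]}

```bash
mkdir -p pics; python3 - <<'E'
from station import sensors, eyes, robot
import cv2
for n in("top","side"):
    cv2.imwrite(f"pics/{n}1.png",eyes.get_image(n))
    p=eyes.camera_params(n);print(n,p)
s=sensors.get_state();print(s['clock'],s['tcp_pos'],s['tcp_rot'],s['force'],robot.nose_length)
E
```

```text
top {'fx': 485.56463949250104, 'fy': 485.56463949250104, 'cx': 269.06435683279926, 'cy': 206.96517759568846, 'R': array([[ 0.01524187, -0.9998386 ,  0.00951117],
       [-0.99749427, -0.01586199, -0.06894618],
       [ 0.06908592, -0.00843647, -0.99757504]]), 't': array([-0.05521845,  0.58168415,  1.45844578])}
side {'fx': 388.13176724156335, 'fy': 388.13176724156335, 'cx': 278.44861006762983, 'cy': 208.52539792051553, 'R': array([[ 0.95100241, -0.30811841,  0.0256411 ],
       [-0.13550788, -0.48990863, -0.86117777],
       [ 0.27790652,  0.81550756, -0.50765676]]), 't': array([-0.60256422,  0.11025705,  1.10852429])}
0.1 [ 0.28813218 -0.58197268  0.24735026] [ 9.73687904e-01  2.27883866e-01 -1.64593488e-04 -8.84549245e-04] [-1.33213118  0.63379151  0.56780759] 0.017
```

View pics/top1.png

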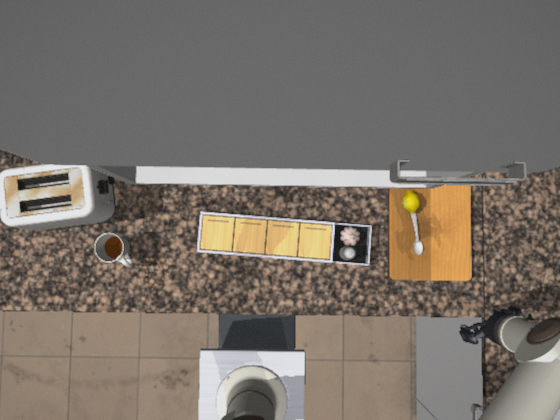

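View pics/side1.png

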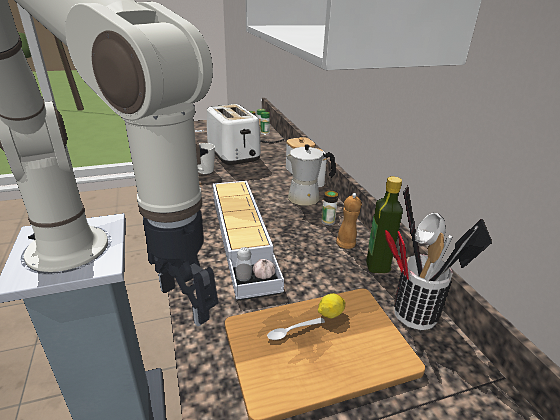

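The top view shows the row of four covers at about (200–334, 213–262) px. The tray with garlic and shaker is at its right, and a wall cabinet hangs behind. I'll enlarge the dock.

```bash
python3 - <<'E'
import cv2
i=cv2.imread("pics/top1.png")[205:270,190:380]
cv2.imwrite("pics/crop1.png",cv2.resize(i,None,fx=4.2,fy=4.2,interpolation=cv2.INTER_CUBIC))
E
```

```text
(no output)
```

View pics/crop1.png

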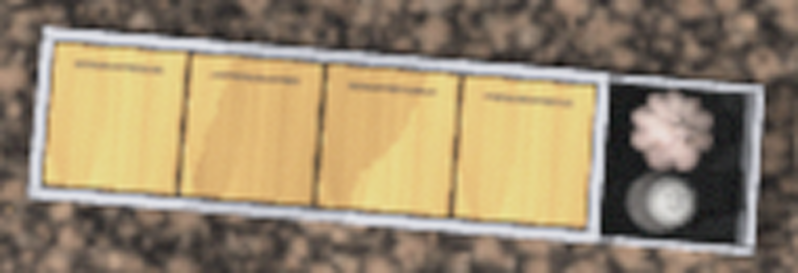

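The crop shows the press lines centred at (119,67), (255,77), (392,88) and (528,99). The cover row's corners are at (55,42), (43,187), (599,83) and (588,230).

```bash
cat > h.py <<'E'
import numpy as np
from station import sensors, eyes
def proj(n,X):
    p=eyes.camera_params(n);c=np.atleast_2d(X)@p['R'].T+p['t']
    return np.c_[p['fx']*c[:,0]/c[:,2]+p['cx'],p['fy']*c[:,1]/c[:,2]+p['cy']]
def onplane(n,uv,z):
    p=eyes.camera_params(n);d=p['R'].T@[(uv[0]-p['cx'])/p['fx'],(uv[1]-p['cy'])/p['fy'],1]
    o=-p['R'].T@p['t'];return o+d*(z-o[2])/d[2]
E
python3 - <<'E'
from h import *
from scipy.optimize import least_squares
c=np.array([[119,67],[255,77],[392,88],[528,99],[55,42],[43,187],[599,83],[588,230]])
uv=(c+.5)/4.2-.5+[190,205]
L=np.array([[.036,.144],[.036,.048],[.036,-.048],[.036,-.144],[.05,.19075],[-.05,.19075],[.05,-.19075],[-.05,-.19075]])
W=np.array([onplane("top",u,.066)[:2] for u in uv])
def T(p,L):
    a=p[2];return L@np.array([[np.cos(a),-np.sin(a)],[np.sin(a),np.cos(a)]]).T+p[:2]
r=least_squares(lambda p:(T(p,L)-W).ravel(),[.5,0,0])
print(r.x,np.round((T(r.x,L)-W)*1000,1));print("bays",T(r.x,L[:4]))
a=r.x[2];print('front dir',np.cos(a),np.sin(a))
print('moka/spice side foot',onplane('side',(303,203),0),onplane('side',(330,223),0))
p=eyes.camera_params('side')
s=sensors.get_state();from scipy.spatial.transform import Rotation as R
print(s['tcp_pos'],R.from_quat(s['tcp_rot']).as_matrix().round(3))
for z in(.5,.6,.7):print('cabinet front',z,onplane('top',(270,184),z))
E
```

```text
[ 0.49161962 -0.03789097 -0.06139399] [[-0.4 -0.4]
 [-0.8 -0.8]
 [-0.4 -0.5]
 [-0.1 -0.9]
 [-0.4  0.2]
 [ 1.2  0.5]
 [-1.   1.4]
 [ 2.   0.5]]
bays [[ 0.53638698  0.10362893]
 [ 0.53049686  0.0078098 ]
 [ 0.52460674 -0.08800934]
 [ 0.51871662 -0.18382847]]
front dir 0.9981159806165445 -0.06135543364587897
moka/spice side foot [0.74341641 0.05904302 0.        ] [ 0.78087389 -0.0864671   0.        ]
[ 0.28813218 -0.58197268  0.24735026] [[ 0.896  0.444 -0.001]
 [ 0.444 -0.896  0.002]
 [ 0.    -0.002 -1.   ]]
cabinet front 0.5 [ 0.59674819 -0.04330362  0.5       ]
cabinet front 0.6 [ 0.58505221 -0.04233682  0.6       ]
cabinet front 0.7 [ 0.57335624 -0.04137002  0.7       ]
```

Request:
arm_command(increments=[[0, 2, 3.5, -0.5, -0.065], [0, 2, 3.5, -0.5, -0.065], [0, 2, 3.5, -0.5, -0.065], [0, 2, 3.5, -0.5, -0.065], [0, 2, 3.5, -0.5, -0.065], [0, 2, 3.5, -0.5, -0.065], [0, 2, 3.5, -0.5, -0.065], [0, 2, 3.5, -0.5, -0.065]], newtons=20)

```text
clock: 0.9
tcp_pos: [0.4487, -0.3009, 0.2079]
tcp_rot: [1.0, -0.031, -0.0, -0.0]
force: [0.7, -0.5, 0.2]
grip_width: 0.001
finger_force: 0.0
```

Request:
arm_command(increments=[[0, 1.8, 3, -1, 0], [0, 1.8, 3, -1, 0], [0, 1.8, 3, -1, 0], [0, 1.7, 2.8, -1, 0], [0, 0, 0, -1, 0], [0, 0, 0, -1, 0], [0, 0, 0, 0, 0], [0, 0, 0, 0, 0]])

```text
clock: 1.7
tcp_pos: [0.5186, -0.1859, 0.148]
tcp_rot: [1.0, -0.031, -0.001, 0.0]
force: [-0.7, 0.0, -0.7]
grip_width: -0.003
finger_force: 0.0
```

Request:
arm_command(increments=[[0, 0, 0.2, -2, 0], [0, 0, 0, -2, 0], [0, 0, 0, -1.5, 0], [0, 0, 0, -0.3, 0], [0, 0, 0, -0.3, 0], [0, 0, 0, -0.2, 0], [0, 0, 0, 0, 0], [0, 0, 0, 0, 0]])

```text
clock: 2.5
tcp_pos: [0.5199, -0.1826, 0.0859]
tcp_rot: [1.0, -0.03, 0.001, 0.0]
force: [-0.4, -0.0, -0.7]
grip_width: 0.001
finger_force: 0.0
```

Request:
arm_command(increments=[[0, 0, 0, -0.1, 0], [0, 0, 0, -0.1, 0], [0, 0, 0, 0, 0], [0, 0, 0, 0, 0], [0, 0, 0, 0, 0], [0, 0, 0, 0, 0], [0, 0, 0, 0, 0], [0, 0, 0, 0, 0]])

```text
clock: 3.3
tcp_pos: [0.5195, -0.1825, 0.0833]
tcp_rot: [1.0, -0.03, 0.0, 0.0]
force: [-0.0, 0.8, 0.6]
grip_width: -0.002
finger_force: 0.0
```

Request:
arm_command(increments=[[0, 0, 0, -0.1, 0], [0, 0, 0, 0, 0], [0, 0, 0, -0.1, 0], [0, 0, 0, 0, 0], [0, 0, 0, 0, 0], [0, 0, 0, 0, 0], [0, 0, 0, 0, 0], [0, 0, 0, 0, 0]])

```text
clock: 4.1
tcp_pos: [0.5196, -0.1825, 0.0819]
tcp_rot: [1.0, -0.03, 0.0, 0.0]
force: [-2.2, 1.9, 7.7]
grip_width: 0.0
finger_force: 3.7
```

Bay 4 gives 7.7 N at about 1 mm, so it is a blank. Next is bay 3.

Request:
arm_command(increments=[[0, 0, 0, 2, 0], [0, 0.2, 3.2, 0, 0], [0, 0.2, 3.2, 0, 0], [0, 0.1, 3.1, 0, 0], [0, 0, 0, 0, 0], [0, 0, 0, -1.4, 0], [0, 0, 0, -0.3, 0], [0, 0, 0, 0, 0]])

```text
clock: 4.9
tcp_pos: [0.5235, -0.0887, 0.0831]
tcp_rot: [1.0, -0.031, -0.001, 0.0]
force: [-1.3, 0.7, 1.0]
grip_width: 0.002
finger_force: 0.2
```

Request:
arm_command(increments=[[0, 0, 0, -0.1, 0], [0, 0, 0, 0, 0], [0, 0, 0, -0.1, 0], [0, 0, 0, 0, 0], [0, 0, 0, -0.1, 0], [0, 0, 0, 0, 0], [0, 0, 0, 0, 0], [0, 0, 0, 0, 0]])

```text
clock: 5.7
tcp_pos: [0.5245, -0.0883, 0.0819]
tcp_rot: [1.0, -0.03, 0.0, 0.001]
force: [-2.5, -2.5, 7.6]
grip_width: 0.005
finger_force: 3.7
```

Bay 3 is a blank too. Next is bay 2.

Request:
arm_command(increments=[[0, 0, 0, 2, 0], [0, 0.2, 3.2, 0, 0], [0, 0.2, 3.2, 0, 0], [0, 0.2, 3.2, 0, 0], [0, 0, 0, 0, 0], [0, 0, 0, -1.4, 0], [0, 0, 0, -0.3, 0], [0, 0, 0, 0, 0]])

```text
clock: 6.5
tcp_pos: [0.5297, 0.0073, 0.083]
tcp_rot: [1.0, -0.031, -0.001, 0.0]
force: [1.0, -0.2, 0.7]
grip_width: -0.001
finger_force: 0.0
```

Request:
arm_command(increments=[[0, 0, 0, -0.1, 0], [0, 0, 0, 0, 0], [0, 0, 0, -0.1, 0], [0, 0, 0, 0, 0], [0, 0, 0, -0.1, 0], [0, 0, 0, 0, 0], [0, 0, 0, 0, 0], [0, 0, 0, 0, 0]])

```text
clock: 7.3
tcp_pos: [0.5308, 0.0082, 0.0815]
tcp_rot: [1.0, -0.03, 0.0, 0.0]
force: [-0.3, -2.2, 2.7]
grip_width: 0.001
finger_force: 1.5
```

Only 2.7 N here, so this looks like the flap. I'll press a little further to confirm.

Request:
arm_command(increments=[[0, 0, 0, -0.1, 0], [0, 0, 0, -0.1, 0], [0, 0, 0, 0, 0], [0, 0, 0, 0, 0], [0, 0, 0, 0, 0], [0, 0, 0, 0, 0], [0, 0, 0, 0, 0], [0, 0, 0, 0, 0]])

```text
clock: 8.1
tcp_pos: [0.5307, 0.0087, 0.0794]
tcp_rot: [1.0, -0.03, 0.0, -0.0]
force: [2.4, -1.3, 2.8]
grip_width: 0.001
finger_force: 1.4
```

Request:
arm_command(increments=[[0, 0, 0, -0.2, 0], [0, 0, 0, -0.2, 0], [0, 0, 0, -0.2, 0], [0, 0, 0, -0.2, 0], [0, 0, 0, -0.2, 0], [0, 0, 0, -0.2, 0], [0, 0, 0, -0.2, 0], [0, 0, 0, -0.2, 0]])

```text
clock: 8.9
tcp_pos: [0.5306, 0.0088, 0.0631]
tcp_rot: [1.0, -0.03, 0.0, -0.0]
force: [0.4, -0.4, 3.0]
grip_width: 0.002
finger_force: 1.3
```

Request:
arm_command(increments=[[0, 0, 0, -0.2, 0], [0, 0, 0, -0.2, 0], [0, 0, 0, -0.2, 0], [0, 0, 0, -0.2, 0], [0, 0, 0, -0.2, 0], [0, 0, 0, 0, 0], [0, 0, 0, 0, 0], [0, 0, 0, 0, 0]])

```text
clock: 9.7
tcp_pos: [0.5302, 0.0085, 0.0531]
tcp_rot: [1.0, -0.03, -0.0, 0.0]
force: [0.7, 0.2, -0.0]
grip_width: -0.002
finger_force: 0.5
```

Request:
arm_command(increments=[[0, 0, 0, 2, 0], [0, 0, 0, 3, 0], [0, 0, 0, 4, 0], [0, 0, 0, 3, 0], [0, -3.5, 0.2, 0, 0], [0, -3.5, 0.2, 0, 0], [0, -3.5, 0.2, 0, 0], [0, 0, 0, 0, 0]])

```text
clock: 10.5
tcp_pos: [0.4192, 0.0142, 0.1721]
tcp_rot: [1.0, -0.03, -0.003, 0.001]
force: [1.2, 0.2, -0.2]
grip_width: -0.001
finger_force: 0.0
```

```bash
python3 - <<'E'
from h import *; import cv2
i=eyes.get_image("side")[100:280,150:390]
cv2.imwrite("pics/side2.png",cv2.resize(i,None,fx=3.3,fy=3.3,interpolation=cv2.INTER_CUBIC))
print(sensors.get_state()['tcp_pos'])
E
```

```text
[0.42255524 0.01411884 0.17288387]
```

View pics/side2.png

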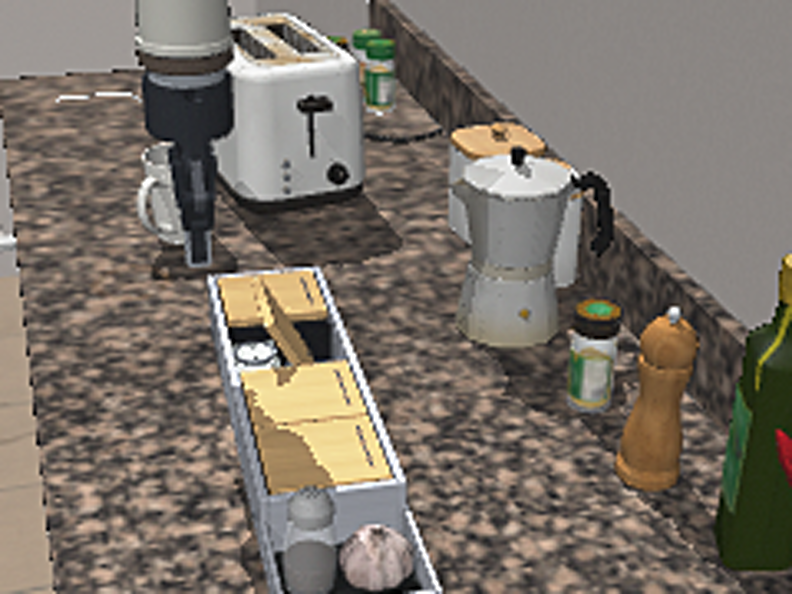

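The side picture shows the second cover tilted up at about (285,325), with the socket visible in front of it. The finger is now in front of the flap; I'll lower it and push back.

Request:
arm_command(increments=[[0, 0, 0, -3, 0], [0, 0, 0, -3, 0], [0, 0, 0, -1, 0], [0, 0.8, 0, 0, 0], [0, 0.8, -0.1, 0, 0], [0, 0.5, 0, 0, 0], [0, 0.5, -0.1, 0, 0], [0, 0.4, 0, 0, 0]])

```text
clock: 11.35
tcp_pos: [0.4567, 0.0123, 0.104]
tcp_rot: [1.0, -0.03, 0.001, 0.0]
force: [-0.1, 0.2, -0.4]
grip_width: -0.0
finger_force: 0.0
```

Request:
arm_command(increments=[[0, 0.4, 0, 0, 0], [0, 0.4, -0.1, 0, 0], [0, 0.4, 0, 0, 0], [0, 0.4, 0, 0, 0], [0, 0.4, 0, 0, 0], [0, 0.4, 0, 0, 0], [0, 0.4, 0, 0, 0], [0, 0, 0, 0, 0]])

```text
clock: 12.15
tcp_pos: [0.4845, 0.0115, 0.1034]
tcp_rot: [1.0, -0.03, 0.001, -0.0]
force: [-0.5, 1.4, 0.8]
grip_width: -0.003
finger_force: 0.0
```

```bash
python3 - <<'E'
from h import *; import cv2
a=eyes.get_image("side")[160:240,190:290]; b=eyes.get_image("wrist")
i=cv2.resize(a,(525,420),interpolation=cv2.INTER_CUBIC)
cv2.imwrite("pics/s3.png",cv2.resize(np.hstack([i,b]),None,fx=.73,fy=.73))
s=sensors.get_state();print(s['force'],s['tcp_pos'])
# predicted side pixels (in full-frame) of the front edge corner at theta
ax=np.array([.4995,.0097])
for th in(1.2,1.3,1.4,1.5,1.57,1.65):
  f=[];
  for y in(.0467,-.0467):
    dx=-.055*np.cos(th)-.005*np.sin(th)*1; z=.061+.055*np.sin(th)-.005*np.cos(th)
    f.append([ax[0]+.998*dx+.0614*y,ax[1]-.0614*dx+.998*y,z])
  print(th,((proj('side',f)-[190,160])*5.25*.73).round(0).tolist())
E
```

```text
[-0.06956062 -0.46917565  1.02617646] [0.48398276 0.01164198 0.10336098]
1.2 [[142.0, 92.0], [159.0, 145.0]]
1.3 [[148.0, 89.0], [165.0, 142.0]]
1.4 [[154.0, 87.0], [172.0, 140.0]]
1.5 [[161.0, 85.0], [179.0, 138.0]]
1.57 [[165.0, 84.0], [184.0, 137.0]]
1.65 [[171.0, 83.0], [189.0, 136.0]]
```

View pics/s3.png

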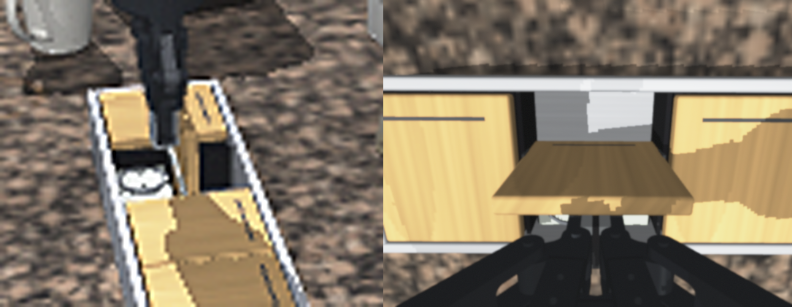

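Left, the side view: the flap stands nearly upright against the fingertip. Right, the wrist view: the flap's front edge runs (495,198)–(693,196) on top and (497,215)–(692,215) below. I'll fit the angle from the wrist view.

```bash
python3 - <<'E'
from h import *
ax=np.array([.4995,.0097])
obs=lambda u,v:(u/.73-525,v/.73)
print([tuple(np.round(obs(*p))) for p in((495,198),(693,196),(497,215),(692,215))])
for th in(1.0,1.2,1.3,1.4,1.5,1.57,1.65):
  f=[]
  for h in(.005,-.005):
   for y in(.0467,-.0467):
    dx=-.055*np.cos(th)+h*np.sin(th); z=.061+.055*np.sin(th)+h*np.cos(th)
    f.append([ax[0]+.998*dx+.0614*y,ax[1]-.0614*dx+.998*y,z])
  print(th,proj('wrist',f).round(0).tolist())
print(eyes.camera_params('wrist')['R'].round(2),-eyes.camera_params('wrist')['R'].T@eyes.camera_params('wrist')['t'])
E
```

```text
[(np.float64(153.0), np.float64(271.0)), (np.float64(424.0), np.float64(268.0)), (np.float64(156.0), np.float64(295.0)), (np.float64(423.0), np.float64(295.0))]
1.0 [[162.0, 337.0], [414.0, 337.0], [168.0, 347.0], [407.0, 347.0]]
1.2 [[155.0, 319.0], [420.0, 319.0], [161.0, 335.0], [414.0, 336.0]]
1.3 [[152.0, 307.0], [423.0, 308.0], [158.0, 327.0], [418.0, 327.0]]
1.4 [[150.0, 294.0], [425.0, 295.0], [154.0, 317.0], [421.0, 317.0]]
1.5 [[148.0, 280.0], [427.0, 280.0], [152.0, 305.0], [423.0, 305.0]]
1.57 [[146.0, 269.0], [428.0, 269.0], [150.0, 296.0], [425.0, 296.0]]
1.65 [[146.0, 256.0], [429.0, 256.0], [148.0, 284.0], [427.0, 285.0]]
[[-0.06 -1.    0.  ]
 [-0.95  0.06  0.3 ]
 [-0.3   0.02 -0.95]] [0.5592089  0.00519729 0.22936774]
```

The angle is about 1.56. I'll nudge 1 mm more and then draw away.

Request:
arm_command(increments=[[0, 0.1, 0, 0, 0], [0, 0, 0, 0, 0], [0, 0, 0, 0, 0], [0, -1, 0.1, 0, 0], [0, -2, 0.1, 0, 0], [0, -3, 0.2, 0, 0], [0, 0, 0, 3, 0], [0, 0, 0, 4, 0]])

```text
clock: 13.05
tcp_pos: [0.4206, 0.0156, 0.1722]
tcp_rot: [1.0, -0.03, -0.003, 0.0]
force: [0.9, -0.2, -0.0]
grip_width: -0.003
finger_force: 0.0
```

Request:
arm_command(increments=[[0, 0, 0, 3, 0], [0, 0, -3, 2, 0], [0, 0, -4, 0, 0], [0, 0, -4, 0, 0], [0, 0, -4, 0, 0], [0, 0, -4, 0, 0], [0, 0, 0, 0, 0], [0, 0, 0, 0, 0]])

```text
clock: 13.85
tcp_pos: [0.4236, -0.1748, 0.223]
tcp_rot: [1.0, -0.031, -0.0, -0.0]
force: [-0.3, 0.3, -0.1]
grip_width: 0.001
finger_force: 0.0
```

```bash
python3 - <<'E'
from h import *; import cv2
t=cv2.resize(eyes.get_image("top")[205:270,190:380],None,fx=4.1,fy=4.1,interpolation=cv2.INTER_CUBIC)
a=cv2.resize(eyes.get_image("side")[150:235,170:370],(t.shape[1],320),interpolation=cv2.INTER_CUBIC)
cv2.imwrite("pics/end.png",np.vstack([t,a]))
s=sensors.get_state();print(s['clock'],s['force'],s['tcp_pos'])
E
```

```text
13.95 [1.01381756 0.63472735 0.2455439 ] [ 0.4240619  -0.17303792  0.22308658]
```

View pics/end.png

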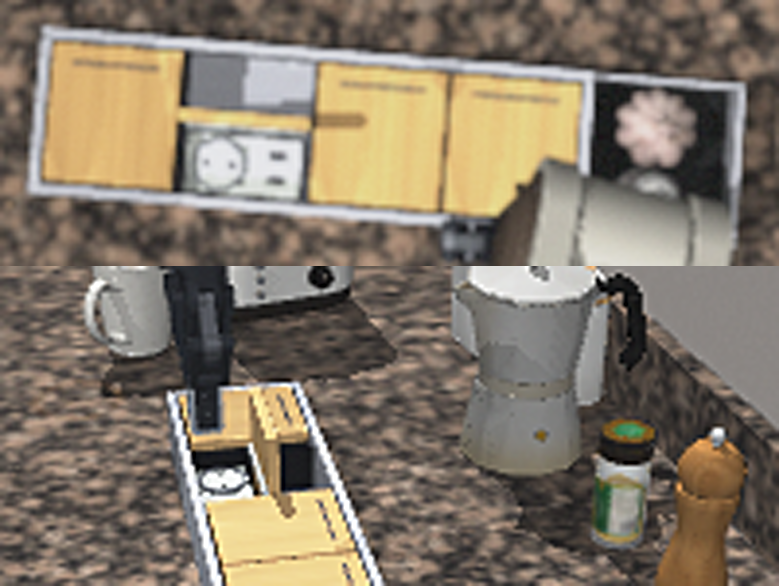

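Seen from above, the flap is a thin upright strip at (245,115), with the socket open in front of it. Nothing else has moved, so I'll hand in.

```bash
python3 -c "
from station import order;print(order.finish_job())"
```

```text
the job is handed in; nothing more can be done
None
```

I found the flap under the second cover from the left (bay 2; bays 3 and 4 were blanks, bay 1 was not tested), rocked it open and pushed it upright (about 1.6 rad by the wrist camera), then drew clear and handed the job in at about 14 s.

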